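# Load the heel stand and hold its drop pin drawn

### The job

Balance the loose rubber heel block flat and centred on the blue domed rubber pad of the heel stand and let go of it. Then take the black knob of the stand's drop pin and draw the pin straight up, without wrenching it sideways in its bore, until the whole red ring on its shaft has come out of the brass bush while the yellow ring below stays hidden inside. Finish holding the pin still and upright there, so that the swivel table is free to be turned; do not let go, keep the heel balanced on the dome, and leave the other things on the bench where they are.

Things in the scene. Friction and masses are not known exactly. Their poses are not given: they have to be found in the camera images.
- heel_stand: green heel stand bolted to the bench (never moves): base plate 190 x 90 x 12 mm, long side along its x (from -100 to +90 mm). A steel swivel table with a blue rubber dome stands at x = -50 mm, a green post (38 mm in diameter, 46 at the foot) with a brass bush on top at x = +60 mm, both at y = 0. Origin: on the bench, mid-width of the plate; z up.
- dome_top (a point): the crown of the domed blue rubber pad, 70 mm above the bench. The pad is 72 mm in diameter and its top is part of a sphere of 70 mm radius (its rim lies 10 mm below the crown). A flat thing set within some 10 mm of the crown stays balanced; it leans about 1 degree for each mm off centre.
- bore_mouth (a point): centre of the mouth of the upright bore, at the top of the brass bush (31 mm in diameter), 80 mm above the bench. The bore is 17.6 mm wide, 68 mm deep. Pin lift = height of the pin's origin above this point: red ring all out at 38 mm, yellow begins to show at 56 mm, pin leaves the bore at 66 mm.
- drop_pin: loose steel pin, 0.1 to 0.25 kg, upright in the bore, held down by its weight alone (falls back when let go). Origin: on its axis at the underside of its shoulder (25 mm wide, 6 mm thick), which rests on the bush at the start; z up. Below it a shaft 16 mm in diameter, 66 mm long, red ring 30 to 38 mm and yellow ring 56 to 62 mm below the origin, both hidden at the start.
- pin_knob (a point): middle of the pin's round black knob (28 mm in diameter, 32 mm high), 32 mm above the pin's origin on its axis. The knob ends 16 mm above and below this point; below it is a neck 13 mm in diameter and 10 mm long, then the shoulder.
- heel_block: loose dark rubber heel block, 65 mm along its x, 63 mm along its y, 20 mm thick, 50 to 70 g, lying flat on the bench. Straight back edge at y = +31 mm (44 mm long), blunt nose at y = -31 mm, nearly parallel sides at x = -32 and +32 mm from y = 0 to +26 mm. It can be gripped across y at the origin, from back edge to nose. Origin: centre of its underside; z up.
- red_spool: bystander: wooden spool of red thread, 46 mm in diameter, 58 mm high, standing; origin at the centre of its underside. Leave it alone.
- wax_cake: bystander: round cake of yellow beeswax, 60 mm in diameter, 23 mm high; origin at the centre of its underside. Leave it alone.
There are look-alikes about, which are no part of the job. Of the things shaped like the drop_pin, the steel one is meant.

How it is judged:
On the way:
1. the heel block is balanced on the dome and let go, the pin still down (horizontal distance between heel_block and dome_top below 0.016 m and height (world z) of heel_block above 0.065 m and angle between heel_block's own z axis and vertical below 0.26 rad and linear speed of heel_block below 0.03 m/s and contact force between heel_block and the arm below 0.1 N and contact force between heel_block and heel_stand above 0.15 N and z of drop_pin in the frame of bore_mouth below 0.01 m), for 0.3 s.
At the end, for the whole second after the job is handed in: the fingers hold the pin still, drawn 37.5 to 56.5 mm, within 6 mm of the bore axis and leaning under 5 degrees; the heel block lies still on the dome, untouched, centre within 16 mm of the crown, leaning under 15 degrees (z of drop_pin in the frame of bore_mouth between 0.0375 and 0.0565 m and horizontal distance between drop_pin and bore_mouth below 0.006 m and angle between drop_pin's own z axis and vertical below 0.09 rad and linear speed of drop_pin below 0.02 m/s and contact force between the fingers and drop_pin above 1 N and horizontal distance between heel_block and dome_top below 0.016 m and height (world z) of heel_block above 0.065 m and angle between heel_block's own z axis and vertical below 0.26 rad and linear speed of heel_block below 0.03 m/s and contact force between heel_block and the arm below 0.1 N and contact force between heel_block and heel_stand above 0.15 N); the arm keeps its last pose, push and grip.
It fails at once if the pin is pulled right out of its bore (z of drop_pin in the frame of bore_mouth above 0.066 m).
It fails at once if the pin is wrenched against its bore with more than 40 N (contact force between drop_pin and heel_stand above 40 N).
It fails at once if a bystander (spool, wax) is moved more than 20 mm (distance of any of red_spool, wax_cake from where it was at the start of the episode above 0.02 m).
It also fails if it takes over 51 s, if anything falls off the work surface, if the arm or the gripper's body presses on something with over 40 N, if the wrist force passes 120 N, or if a joint passes its speed limit or range.

### The arm

A 6-joint arm with a two-finger parallel gripper is mounted at the origin on the work surface; the furniture and walls round the work are solid. World frame = base frame: x ahead of the robot, y to its left, z up, the work surface at z = 0. Lengths are in m, angles in rad, forces in N, time in s.
With the tool pointing down it reaches from about 0.35 to 0.85 m from the base axis. Payload 8.1 kg.
Tool frame: the origin (TCP) lies on the centre line of the jaws, within the pads' length; the fingertips stand 22 mm ahead of it and the grasp point (between the pads) lies 3 mm ahead of it; z points along the fingers, y is the direction in which the jaws open and shut (so a half turn about z gives the same grasp; the last joint's range is limited). The gripper opens to 85 mm and grips with 20 to 120 N. Pads are 22 mm wide; open, the fingers measure 114 mm over their backs; the gripper's body (76 mm by 85 mm) begins 54 mm behind the grasp point. The pads swing forward as they close: fully open they stand 13 mm farther back than shut.
Start: joints at [-1.384, 0.13, 1.488, -0, 1.523, -0.085], TCP at [0.161, -0.578, 0.253] pointing down, gripper open.
Joint ranges: [-2.96, 2.96], [-0.89, 2.26], [0.02, 2.5], [-1.34, 4.48], [0, 2.73], [-2.66, 2.66]. Speed limits (rad/s): [2.39, 2.39, 2.79, 3.14, 3.14, 3.14].

### API

Orientations are given as [roll, pitch, yaw] about the fixed x, y, z axes, in that order (R = Rz(yaw) Ry(pitch) Rx(roll)).
In Python, from cell import state, capture, camera_params, close_job gives the robot as it stands. The module is installed in compiled form; this text tells all that it offers.
- The arm moves only by the tool send_rows, never from a script. Its argument "increments" is a list of rows, each a list of 4 numbers: the shift along the tool's x, y, z in m, then the turn about the tool's z in rad. A call has 1 to 5 rows; each row is the pose to reach, as a shift and turn from the pose measured when the call began, along the tool's axes at that moment; what a row does not reach only later rows make up. A row lasts 1/12 s, in which the tool goes at most 41.7 mm and 7.16 degrees, less where a joint would pass 70% of its speed; a pose out of reach is approached as far as the arm can. A call with a gripper value outside its range is refused whole. "gripper" is the gripper command: -1 is shut, 1 is fully open, values between are in proportion, set as the call begins (left out, the last holds). The fingers move at their own pace and stop on an object; "squeeze" is the grip in N (left out, the last holds). Time passes only in rows, so rows that repeat a pose let the fingers close. It gives the time, the measured TCP pose, the force and the opening at its end, in the units of the state.
- state(): the state, without advancing time (a new reading comes with each control period).
- capture(name): name is "side" or "top"; returns the picture (400x640x3 uint8, red, green, blue); there is no depth.
- camera_params(name): a dict with "fx", "fy", "cx", "cy" (pixels), "R" (3x3) and "t" (3): a world point X has camera coordinates R X + t. Camera axes: x right, y down, z forward; pixel columns grow to the right and rows downward; lengths in m; the calibration is good to about 2 mm. A picture is of the moment at which its call begins. camera_params takes no time and is no camera call.
- close_job(): hands the job in, once; it reports no verdict.
The state is a dict: "time": time; "qpos": joint angles; "joint_velocities": joint speeds; "tau": joint torques, N m; "eef_pos": TCP position; "eef_rot": TCP orientation; "wrist_force": force on the tool from outside, world axes, zero at the start; "wrist_torque": the same for the moment, N m; "finger_gap": opening from 0.0 (shut) to 1.0 (fully open).
Only numpy, scipy, OpenCV 4.12 (cv2) and the standard library are available. Lean on these libraries where they do the work, as an engineer would, in place of code of your own. Each camera call takes 0.05 s, during which the arm holds its last target. There are 200 camera calls.

## Working session

There is one attempt and no reset: what is moved stays moved. The work goes in short steps, Python scripts to look and compute and a tool call to move; the robot and the scene stay as the last step left them, time stands still between calls to the robot, and variables do not carry over. Pictures are saved under pics/ and viewed, about 8 in all and at most 12, crops included, and the job is handed in when it is done.

Besides the shell and the picture viewer there is one more tool, called after "Request:" by a JSON object that holds its "fn" and its "kwargs". send_rows: Moves the arm, as the interface text tells. Its arguments: {"type":"object","properties":{"increments":{"type":"array","items":{"type":"array","items":{"type":"number"}}},"gripper":{"type":"number"},"squeeze":{"type":"number"}},"required":["increments"]}

```bash
mkdir -p pics
python3 - <<'E'
from cell import *
import cv2
for n in("top","side"):
    im=capture(n); cv2.imwrite(f"pics/{n}0.png",im[:,:,::-1]); p=camera_params(n); print(n,p)
print(state())
E
```

```text
top {'fx': 382.9504626939287, 'fy': 382.9504626939287, 'cx': 314.4520719741804, 'cy': 200.65443823962676, 'R': array([[-0.02109039, -0.99975157, -0.00721101],
       [-0.98670928,  0.02197653, -0.16100258],
       [ 0.16112106,  0.00371957, -0.98692764]]), 't': array([-0.00278998,  0.49154014,  0.88704338])}
side {'fx': 413.22868460732803, 'fy': 413.22868460732803, 'cx': 321.4126203890406, 'cy': 197.2685022886639, 'R': array([[ 0.99969261, -0.00318563, -0.02458744],
       [-0.02281365, -0.50647635, -0.861952  ],
       [-0.0097071 ,  0.86224797, -0.50639334]]), 't': array([-0.44398721,  0.08189001,  0.91470055])}
{'time': 0.1, 'qpos': array([-1.38439999e+00,  1.31088514e-01,  1.48919293e+00, -3.11477423e-07,
        1.52299826e+00, -8.53945248e-02]), 'joint_velocities': array([ 0.00025949, -0.00280248, -0.00132428, -0.00199227,  0.00028273,
       -0.00075208]), 'tau': array([ 1.26657105e-03, -5.70952821e+01, -5.01937902e+01, -2.25178997e-04,
        8.10168305e-03,  3.46641934e-05]), 'eef_pos': array([ 0.16101205, -0.57750829,  0.2523352 ]), 'eef_rot': array([-3.13991173e+00, -1.43579392e-04,  2.71790751e-01]), 'wrist_force': array([ 1.34229052,  0.15279324, -0.23703743]), 'wrist_torque': array([ 0.07053522,  0.03430151, -0.04589838]), 'finger_gap': 0.9924718682058947}
```

View pics/top0.png

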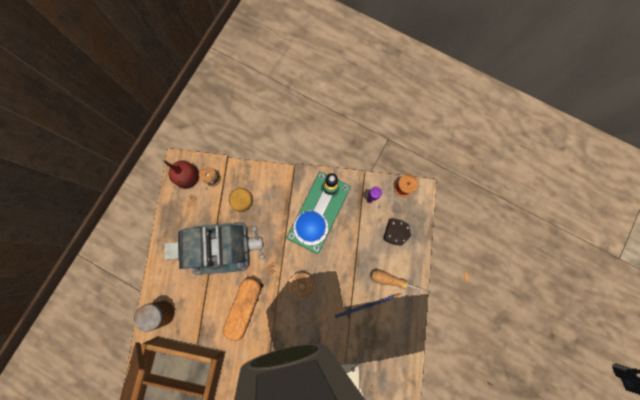

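View pics/side0.png

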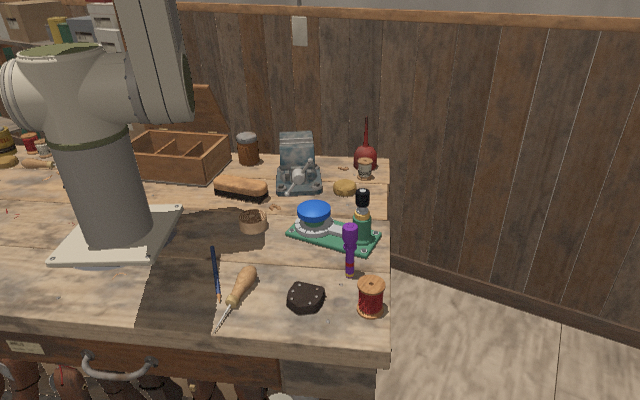

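The top view shows the heel block at (397,232), the dome at (311,227) and the black knob at (332,178). The spool is at (407,185), the purple decoy pin at (374,194) and the wax at (241,199). Next I'll measure these.

```bash
cat > h.py <<'E'
import numpy as np,cv2
from cell import *
def ray(n,u,v):
    p=camera_params(n);R=np.array(p["R"]);t=np.array(p["t"])
    return -R.T@t, R.T@np.array([(u-p["cx"])/p["fx"],(v-p["cy"])/p["fy"],1])
def onz(n,u,v,z):
    c,d=ray(n,u,v);return c+d*(z-c[2])/d[2]
def two(a,b):
    (c1,d1),(c2,d2)=ray("top",*a),ray("side",*b)
    s=np.linalg.lstsq(np.stack([d1,-d2],1),c2-c1,rcond=None)[0]
    p,q=c1+s[0]*d1,c2+s[1]*d2;return (p+q)/2,np.linalg.norm(p-q)
def proj(n,X):
    p=camera_params(n);x=np.array(p["R"])@X+np.array(p["t"])
    return np.array([p["fx"]*x[0]/x[2]+p["cx"],p["fy"]*x[1]/x[2]+p["cy"]])
def blob(m,box):
    u0,v0,u1,v1=box;k=np.zeros(m.shape,np.uint8);k[v0:v1,u0:u1]=m[v0:v1,u0:u1]
    n,l,s,c=cv2.connectedComponentsWithStats(k);i=1+np.argmax(s[1:,4])
    return (l==i).astype(np.uint8),s[i],c[i]
E
python3 - <<'E'
from h import *
T=cv2.imread("pics/top0.png");S=cv2.imread("pics/side0.png")
hT=cv2.cvtColor(T,cv2.COLOR_BGR2HSV);hS=cv2.cvtColor(S,cv2.COLOR_BGR2HSV)
blue=lambda h:cv2.inRange(h,(100,150,60),(125,255,255))
for n,h,b in(("top",hT,(280,195,345,255)),("side",hS,(285,190,345,230))):
    m,s,c=blob(blue(h),b);print(n,"blue",s,c, onz(n,*c,.064))
dark=lambda h:cv2.inRange(h,(0,0,0),(180,255,75))
for n,h,b,z in(("top",hT,(375,210,420,255),.02),("side",hS,(275,270,335,325),.02)):
    m,s,c=blob(dark(h),b);print(n,"heel",s,c,onz(n,*c,z))
    if n=="top":
        ct=max(cv2.findContours(m,0,2)[0],key=cv2.contourArea)
        P=np.array([onz(n,*q[0],.02)[:2] for q in ct],np.float32);print(cv2.minAreaRect(P)); print(cv2.minEnclosingCircle(P))
for n,h,b in(("top",hT,(318,168,345,200)),("side",hS,(350,182,376,212))):
    m,s,c=blob(cv2.inRange(h,(0,0,0),(180,255,45)),b);print(n,"knob",s,c,onz(n,*c,.112 if n=="side" else .12))
m,s,c=blob(cv2.inRange(hT,(50,80,40),(95,255,255)),(280,160,360,260))
ct=np.vstack(cv2.findContours(m,0,2)[0]);P=np.array([onz("top",*q[0],.012)[:2] for q in ct],np.float32);print("plate",cv2.minAreaRect(P),cv2.boxPoints(cv2.minAreaRect(P)))
a=cv2.resize(T[160:260,285:425],None,fx=5,fy=5,interpolation=cv2.INTER_CUBIC);cv2.imwrite("pics/c1.png",a)
a=cv2.resize(S[180:330,275:400],None,fx=4,fy=4,interpolation=cv2.INTER_CUBIC);cv2.imwrite("pics/c2.png",a)
E
```

```text
top blue [296 212  29  29 661] [310.18154312 225.86384266] [ 0.42809904 -0.00232412  0.064     ]
side blue [297 200  33  23 571] [313.49211909 210.47810858] [ 0.42913958 -0.02085247  0.064     ]
top heel [384 219  26  26 444] [396.17792793 231.89414414] [ 0.41306    -0.21082632  0.02      ]
((0.41195088624954224, -0.2136656939983368), (0.058615025132894516, 0.05849108844995499), 68.86569213867188)
((0.4138767421245575, -0.20945557951927185), 0.03403880447149277)
side heel [286 282  40  33 921] [305.21064061 298.53745928] [ 0.41636078 -0.23062424  0.02      ]
top knob [326 176  11  10  33] [330.3030303  182.03030303] [ 0.51946902 -0.04989433  0.12      ]
side knob [355 189  14  18 195] [361.88717949 198.34358974] [ 0.52546893 -0.05672163  0.112     ]
plate ((0.496361643075943, -0.03766602277755737), (0.08440829813480377, 0.11874377727508545), 62.688629150390625) [[ 0.4242438  -0.04792415]
 [ 0.52975076 -0.10240687]
 [ 0.5684795  -0.02740789]
 [ 0.46297252  0.02707483]]
```

View pics/c1.png

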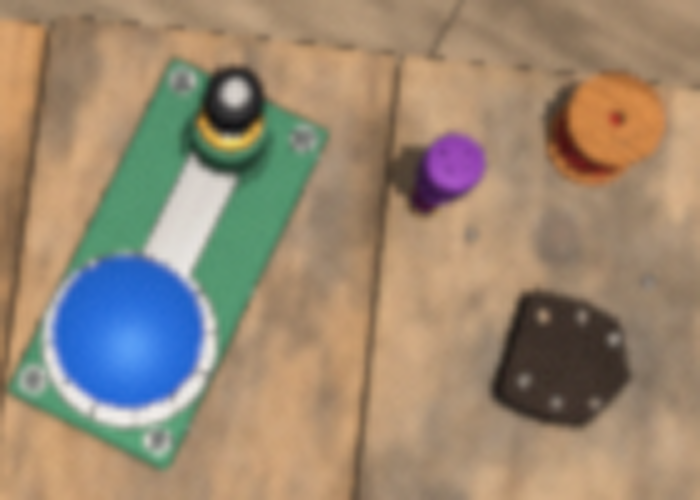

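View pics/c2.png

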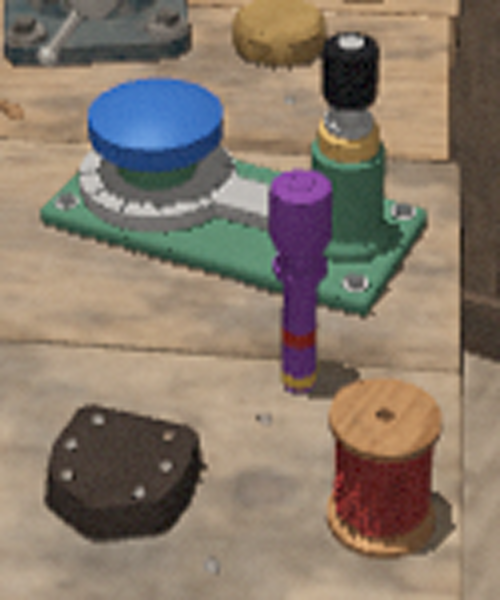

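The crops show the heel's straight back edge facing image-left (about world +y) and its nose facing right. All four plate corners are visible, and the steel pin with the black knob is down in its bush. Now the geometry.

Run:
```python
from h import *
c1=lambda u,v:((u+.5)/5-.5+285,(v+.5)/5-.5+160)
c2=lambda u,v:((u+.5)/4-.5+275,(v+.5)/4-.5+180)
np.set_printoptions(precision=4,suppress=True)
C=np.array([onz("top",*c1(*q),.012) for q in[(178,58),(328,132),(165,468),(10,392)]])
print("plate top",C,np.linalg.norm(C[1]-C[0]),np.linalg.norm(C[2]-C[1]))
far,near=(C[0]+C[1])/2,(C[2]+C[3])/2
D=np.array([onz("side",*c2(*q),.012) for q in[(425,212),(365,313),(43,213)]]);print("plate side",D)
ax=(far-near)[:2];ax/=np.linalg.norm(ax);o=(far+near)[:2]/2+ax*.005
print("axis",ax,np.arctan2(ax[1],ax[0]),"o",o,"dome",o-.05*ax,"bore",o+.06*ax)
print("knobtop",two(c1(234,93),c2(351,41)),"decoytop",two(c1(455,158),c2(301,184)))
print("spool",two(c1(616,118),c2(386,415)))
T=cv2.imread("pics/top0.png");S=cv2.imread("pics/side0.png")
for n,I,b,mx in(("top",T,(375,210,420,255),(300,.02)),("side",S,(275,270,335,325),(300,.02))):
    u0,v0,u1,v1=b;k=4
    g=cv2.resize(cv2.cvtColor(I,6)[v0:v1,u0:u1],None,fx=k,fy=k,interpolation=2)
    m=(g<85).astype(np.uint8) if n=="top" else (g<72).astype(np.uint8)
    m,_,_=blob(m,(0,0,m.shape[1],m.shape[0]))
    h=cv2.convexHull(max(cv2.findContours(m,0,2)[0],key=cv2.contourArea))
    q=cv2.approxPolyDP(h,3,True)[:,0]
    for u,v in q:
        p=((u+.5)/k-.5+u0,(v+.5)/k-.5+v0);print(n,np.array(p),onz(n,*p,0)[:2],onz(n,*p,.02)[:2])
# blue dome rims
for n,I,b in(("top",T,(280,195,345,255)),):
    m,s,c=blob(cv2.inRange(cv2.cvtColor(I,40),(100,150,60),(125,255,255)),b)
    e=cv2.fitEllipse(max(cv2.findContours(m,0,1)[0],key=cv2.contourArea));print(e,onz(n,*e[0],.06))
```

```text
plate top [[ 0.5709 -0.0294  0.012 ]
 [ 0.5311 -0.1038  0.012 ]
 [ 0.3659 -0.0183  0.012 ]
 [ 0.4045  0.057   0.012 ]] 0.08429837336963444 0.18603783119872527
plate side [[ 0.5703 -0.0323  0.012 ]
 [ 0.5306 -0.1154  0.012 ]
 [ 0.3673 -0.0255  0.012 ]]
axis [ 0.8878 -0.4602] -0.4782670923910926 o [ 0.4726 -0.0259] dome [ 0.4282 -0.0029] bore [ 0.5258 -0.0535]
knobtop (array([ 0.5263, -0.0522,  0.1283]), np.float64(0.00012814664862817368)) decoytop (array([ 0.497 , -0.1507,  0.113 ]), np.float64(0.0015404976274229212))
spool (array([ 0.526 , -0.2373,  0.057 ]), np.float64(0.00031449662248203385))
top [389.375 218.375] [ 0.4488 -0.1999] [ 0.4465 -0.196 ]
top [393.625 218.125] [ 0.4491 -0.2105] [ 0.4469 -0.2064]
top [401.375 220.125] [ 0.4437 -0.2296] [ 0.4416 -0.2251]
top [408.375 224.875] [ 0.4314 -0.2463] [ 0.4295 -0.2415]
top [410.375 235.125] [ 0.4058 -0.2497] [ 0.4045 -0.2449]
top [400.875 244.625] [ 0.3828 -0.2248] [ 0.382  -0.2205]
top [392.625 243.875] [ 0.3851 -0.2046] [ 0.3842 -0.2006]
top [383.125 238.875] [ 0.398  -0.1817] [ 0.3968 -0.1782]
top [382.875 236.125] [ 0.4048 -0.
[... 159 characters left out ...]
.125] [ 0.4426 -0.1792] [ 0.443 -0.201]
side [323.375 288.125] [ 0.4471 -0.1846] [ 0.4474 -0.2061]
side [325.875 296.375] [ 0.4514 -0.2057] [ 0.4515 -0.2265]
side [321.875 305.375] [ 0.4442 -0.2273] [ 0.4446 -0.2473]
side [316.625 311.875] [ 0.4352 -0.2422] [ 0.436  -0.2615]
side [312.875 313.375] [ 0.4289 -0.2454] [ 0.4299 -0.2646]
side [298.125 314.625] [ 0.404  -0.2475] [ 0.406  -0.2667]
side [286.625 306.125] [ 0.3832 -0.2274] [ 0.3859 -0.2473]
side [285.875 304.375] [ 0.3816 -0.2232] [ 0.3844 -0.2433]
side [287.875 291.625] [ 0.383  -0.1917] [ 0.3857 -0.213 ]
((310.18255615234375, 225.86053466796875), (27.968900680541992, 28.300596237182617), 168.2427520751953) [ 0.4285 -0.0023  0.06  ]
```

Create d.py:
```python
import sys
from h import *
from scipy.spatial.transform import Rotation as Ro
x,y,z,yaw=map(float,sys.argv[1:5]);s=state()
R=Ro.from_euler("xyz",s["eef_rot"])
d=R.inv().apply(np.array([x,y,z])-s["eef_pos"])
t=(s["eef_rot"][2]-yaw+np.pi/2)%np.pi-np.pi/2
print("shift",np.round(d,4),"turn",round(t,3),"q",np.round(s["qpos"],2),"F",np.round(s["wrist_force"],2),"gap",round(s["finger_gap"],3),"t",s["time"],"pos",np.round(s["eef_pos"],4),np.round(s["eef_rot"],3))
```

```text
(no output)
```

Request:
{"fn": "send_rows", "kwargs": {"increments": [[0.03,-0.024,0,0.12],[0.06,-0.05,0,0.24],[0.09,-0.075,0,0.36],[0.12,-0.1,0,0.48],[0.15,-0.125,0,0.6]], "gripper": 1, "squeeze": 25}}

```text
time: 0.52
eef_pos: [0.272, -0.4156, 0.252]
eef_rot: [-3.139, 0.001, -0.332]
wrist_force: [0.8, -0.0, 0.2]
finger_gap: 0.999
```

```bash
python3 d.py .413 -.2185 .1 -.336
```

```text
shift [ 0.0692 -0.232   0.1524] turn 0.004 q [-1.1  -0.15  1.77  0.    1.52  0.81] F [ 0.82 -0.04  0.22] gap 0.999 t 0.5167 pos [ 0.272  -0.4156  0.252 ] [-3.139e+00  1.000e-03 -3.320e-01]
```

Request:
{"fn": "send_rows", "kwargs": {"increments": [[0.01,-0.035,0.01,0],[0.02,-0.07,0.03,0],[0.03,-0.105,0.05,0],[0.04,-0.14,0.06,0],[0.05,-0.17,0.07,0.004]]}}

```text
time: 0.93
eef_pos: [0.3748, -0.2684, 0.1807]
eef_rot: [-3.138, 0.003, -0.336]
wrist_force: [0.8, -0.3, 0.3]
finger_gap: 0.999
```

Request:
{"fn": "send_rows", "kwargs": {"increments": [[0.01,-0.03,0.02,0],[0.019,-0.062,0.04,0],[0.019,-0.062,0.065,0],[0.019,-0.062,0.08,0],[0.019,-0.062,0.08,0]]}}

```text
time: 1.35
eef_pos: [0.4108, -0.2133, 0.0967]
eef_rot: [-3.137, 0.01, -0.334]
wrist_force: [-0.9, 0.6, -1.1]
finger_gap: 1.001
```

```bash
python3 d.py .413 -.2185 .023 -.336
python3 - <<'E'
from h import *
a=capture("top")[160:270,320:440];b=capture("side")[180:330,255:380]
a=cv2.resize(a,(545,500),interpolation=2)
cv2.imwrite("pics/a1.png",np.hstack([a,cv2.resize(b,(0,0),fx=2,fy=500/150,interpolation=2)])[:,:,::-1])
E
```

```text
shift [0.0045 0.0045 0.0736] turn 0.002 q [-0.59 -0.1   2.01  0.    1.24  1.31] F [-0.89  0.63 -1.08] gap 1.001 t 1.35 pos [ 0.4108 -0.2133  0.0967] [-3.137  0.01  -0.334]
```

View pics/a1.png

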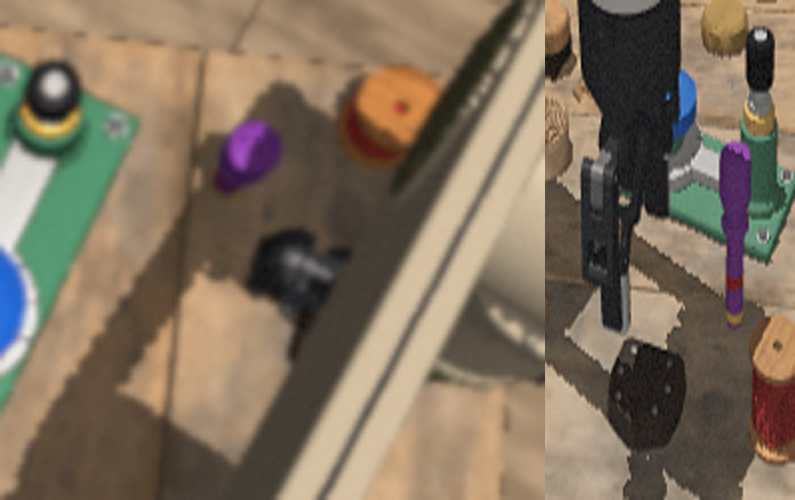

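The gripper is above the heel with its jaws lined up along back-to-nose, and the top camera's view of it is blocked. Descending.

Request:
{"fn": "send_rows", "kwargs": {"increments": [[0.003,0.003,0.02,0],[0.004,0.004,0.04,0],[0.004,0.004,0.06,0],[0.004,0.004,0.073,0],[0.004,0.004,0.074,0]]}}

```text
time: 1.87
eef_pos: [0.4137, -0.2202, 0.0254]
eef_rot: [-3.137, 0.007, -0.337]
wrist_force: [-0.4, 0.8, 0.3]
finger_gap: 0.998
```

```bash
python3 d.py .413 -.2185 .023 -.336
```

```text
shift [-0.0012 -0.0014  0.0024] turn -0.001 q [-0.6   0.03  2.04  0.    1.08  1.31] F [-0.35  0.77  0.27] gap 0.998 t 1.8667 pos [ 0.4137 -0.2202  0.0254] [-3.137  0.007 -0.337]
```

Request:
{"fn": "send_rows", "kwargs": {"increments": [[0,0,0.002,0],[0,0,0.002,0],[0,0,0.002,0],[0,0,0.002,0],[0,0,0.002,0]], "gripper": 0.3, "squeeze": 25}}

```text
time: 2.28
eef_pos: [0.4149, -0.2212, 0.0252]
eef_rot: [-3.138, 0.004, -0.337]
wrist_force: [-1.2, 0.6, 7.6]
finger_gap: 0.687
```

Request:
{"fn": "send_rows", "kwargs": {"increments": [[0,0,0,0],[0,0,0,0],[0,0,0,0],[0,0,0,0],[0,0,0,0]], "gripper": 0.3}}

```text
time: 2.7
eef_pos: [0.4149, -0.2212, 0.0253]
eef_rot: [-3.138, 0.004, -0.337]
wrist_force: [-1.2, -0.0, 1.6]
finger_gap: 0.688
```

Request:
{"fn": "send_rows", "kwargs": {"increments": [[0,0,0,0],[0,0,0,0],[0,0,-0.01,0],[0,0,-0.025,0],[0,0,-0.04,0]], "gripper": -0.2}}

```text
time: 3.12
eef_pos: [0.4144, -0.2209, 0.0657]
eef_rot: [-3.138, 0.006, -0.337]
wrist_force: [0.3, -0.2, -0.0]
finger_gap: 0.688
```

Request:
{"fn": "send_rows", "kwargs": {"increments": [[0,0,-0.03,0],[0,0,-0.06,0],[0,0,-0.09,0],[0,0,-0.11,0],[0,0,-0.12,0]]}}

```text
time: 3.53
eef_pos: [0.4163, -0.2225, 0.19]
eef_rot: [-3.139, 0.001, -0.337]
wrist_force: [0.1, 0.1, -0.8]
finger_gap: 0.682
```

```bash
python3 d.py .4283 -.0027 .18 -.478
python3 - <<'E'
from h import *
cv2.imwrite("pics/a2.png",cv2.resize(capture("side")[100:330,230:410],None,fx=2.6,fy=2.6,interpolation=2)[:,:,::-1])
E
```

```text
shift [-0.0613 -0.2114  0.0105] turn 0.141 q [-0.6  -0.18  1.91  0.    1.41  1.31] F [ 0.12  0.09 -0.81] gap 0.682 t 3.5333 pos [ 0.4163 -0.2225  0.19  ] [-3.139e+00  1.000e-03 -3.370e-01]
```

View pics/a2.png

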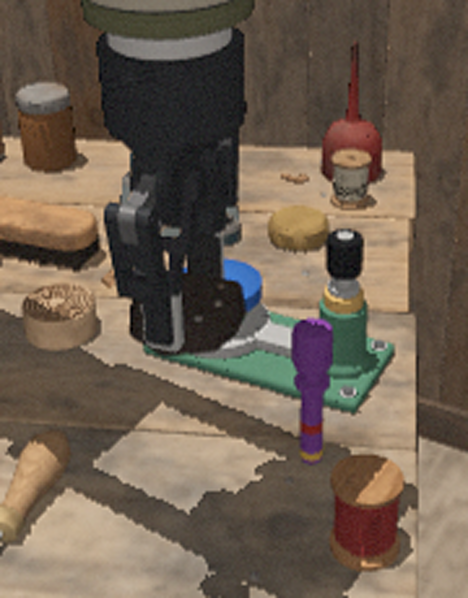

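The heel is held flat and clear of the bench. I'll check how it sits relative to the TCP.

Run:
```python
from h import *
c=lambda u,v:((u+.5)/2.6-.5+230,(v+.5)/2.6-.5+100)
print("orig est", proj("side",np.array([.413,-.2185,.01])),"seen extents mid",(285.9+325.9)/2)
for z in(.165,.175,.185):
  print(z,"tcp",proj("side",np.array([.4163,-.2225,z])),"L",onz("side",*c(131,322),z),"R",onz("side",*c(243,305),z))
print(c(131,322),c(243,305))
I=cv2.imread("pics/a2.png");g=cv2.cvtColor(I,cv2.COLOR_BGR2GRAY)
h=cv2.cvtColor(I,cv2.COLOR_BGR2HSV)
for r in(290,300,310,320,330,340): print(r,g[r,120:255:5])
```

```text
orig est [303.74562368 297.81415578] seen extents mid 305.9
0.165 tcp [301.14110103 225.14967814] L [ 0.38340146 -0.21678613  0.165     ] R [ 0.45029568 -0.20101057  0.165     ]
0.175 tcp [300.81698318 219.72172486] L [ 0.38539093 -0.23164784  0.175     ] R [ 0.4504159 -0.2163131  0.175    ]
0.185 tcp [300.48761419 214.20583164] L [ 0.3873804  -0.24650955  0.185     ] R [ 0.45053612 -0.23161563  0.185     ]
(280.0769230769231, 223.53846153846155) (323.15384615384613, 217.0)
290 [ 28  28  38  34  35  37  36  29  26  34  38  26  41  33  29  31  31  33
  38  24  33  30  33  37  34 115 111]
300 [176 185 147  18  31  32  30  36  31  30  52 122 101  31  28  35  32  29
  29  42  48  27  35  22  26  52  57]
310 [158 155  53  33  63  36  29  29  41  29  42 118 101  26  36  33  26  31
  29  28  30  32  36  28  29  40  82]
320 [175 176  67  30  30  69  31  39  38  29  34 121  99  30  35  62  70  35
  33  33  30  33  26  34  27  99 102]
330 [164 171  40  27  30  63  31  32  34  35  26 124 104  37  42  33  35  32
  34  34  32  36  34  37 108 101 103]
340 [158 161 170 127  49  56  37  28  27  27  20 120 109  42  34  35  40  37
  36  33  26  40 121 176 175 164 193]
```

Request:
{"fn": "send_rows", "kwargs": {"increments": [[-0.01,-0.035,0,0.03],[-0.02,-0.07,0,0.06],[-0.03,-0.105,0,0.1],[-0.04,-0.14,0,0.14],[-0.05,-0.17,0,0.141]]}}

```text
time: 4.0
eef_pos: [0.4246, -0.0436, 0.1893]
eef_rot: [-3.14, 0.002, -0.481]
wrist_force: [0.2, 0.1, -0.4]
finger_gap: 0.687
```

Request:
{"fn": "send_rows", "kwargs": {"increments": [[0,-0.015,0,0],[0,-0.025,0,0],[0,-0.035,0,0],[0,-0.035,0,0],[0,-0.035,0,0]]}}

```text
time: 4.42
eef_pos: [0.4407, -0.013, 0.1889]
eef_rot: [-3.14, 0.003, -0.481]
wrist_force: [0.8, -0.5, -1.1]
finger_gap: 0.685
```

```bash
python3 d.py .430 -.0036 .098 -.478
```

```text
shift [-0.0136 -0.0033  0.0909] turn -0.003 q [-0.15 -0.27  1.99  0.    1.43  1.9 ] F [ 0.81 -0.51 -1.15] gap 0.685 t 4.4167 pos [ 0.4407 -0.013   0.1889] [-3.14e+00  3.00e-03 -4.81e-01]
```

Request:
{"fn": "send_rows", "kwargs": {"increments": [[-0.006,-0.001,0.02,0],[-0.013,-0.003,0.04,0],[-0.0136,-0.0033,0.055,0],[-0.0136,-0.0033,0.07,0],[-0.0136,-0.0033,0.07,0]]}}

```text
time: 4.83
eef_pos: [0.4276, -0.0045, 0.1156]
eef_rot: [3.141, 0.008, -0.482]
wrist_force: [-0.8, -0.4, -1.0]
finger_gap: 0.685
```

```bash
python3 d.py .430 -.0036 .096 -.478
python3 - <<'E'
from h import *
cv2.imwrite("pics/a3.png",cv2.resize(capture("side")[130:260,260:400],None,fx=4,fy=4,interpolation=2)[:,:,::-1])
E
```

```text
shift [ 0.0018 -0.0019  0.0196] turn -0.004 q [-0.13 -0.23  2.1   0.    1.29  1.92] F [-0.83 -0.43 -0.99] gap 0.685 t 4.8333 pos [ 0.4276 -0.0045  0.1156] [ 3.141  0.008 -0.482]
```

View pics/a3.png

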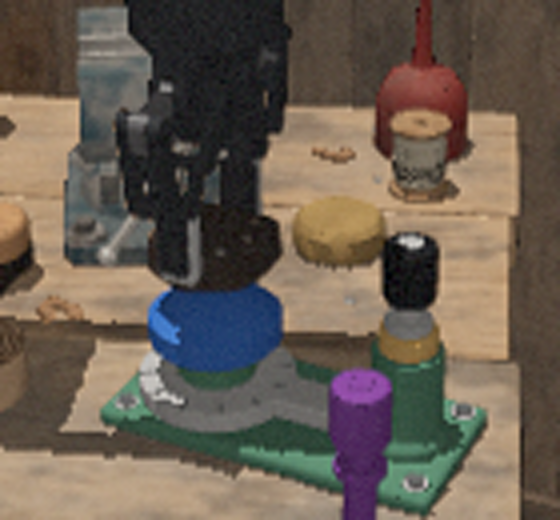

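The heel spans columns 148–282 and the pad 148–284, so they're aligned. Lowering until there is light contact.

Request:
{"fn": "send_rows", "kwargs": {"increments": [[0.001,-0.001,0.006,0],[0.0018,-0.0018,0.012,0],[0.0018,-0.0018,0.016,0],[0.0018,-0.0018,0.018,0],[0.0018,-0.0018,0.018,0]]}}

```text
time: 5.3
eef_pos: [0.4306, -0.0037, 0.0989]
eef_rot: [3.141, 0.007, -0.482]
wrist_force: [0.4, -0.2, -1.4]
finger_gap: 0.685
```

Request:
{"fn": "send_rows", "kwargs": {"increments": [[0,0,0.001,0],[0,0,0.002,0],[0,0,0.002,0]]}}

```text
time: 5.55
eef_pos: [0.4307, -0.0037, 0.097]
eef_rot: [3.141, 0.007, -0.482]
wrist_force: [0.5, 0.0, -1.6]
finger_gap: 0.685
```

```bash
python3 d.py .430 -.0036 .0955 -.478
```

```text
shift [-0.0006  0.0003  0.0015] turn -0.004 q [-0.13 -0.2   2.1   0.    1.24  1.92] F [ 0.51  0.01 -1.6 ] gap 0.685 t 5.55 pos [ 0.4307 -0.0037  0.097 ] [ 3.141  0.007 -0.482]
```

Request:
{"fn": "send_rows", "kwargs": {"increments": [[0,0,0.001,0],[0,0,0.001,0],[0,0,0.001,0]]}}

```text
time: 5.8
eef_pos: [0.4307, -0.0036, 0.096]
eef_rot: [3.141, 0.007, -0.482]
wrist_force: [-0.9, 0.6, -0.8]
finger_gap: 0.683
```

Request:
{"fn": "send_rows", "kwargs": {"increments": [[0,0,0.001,0],[0,0,0.001,0],[0,0,0.001,0]]}}

```text
time: 6.05
eef_pos: [0.4308, -0.0037, 0.0951]
eef_rot: [3.141, 0.007, -0.482]
wrist_force: [0.4, -0.6, -0.2]
finger_gap: 0.687
```

Request:
{"fn": "send_rows", "kwargs": {"increments": [[0,0,0.001,0],[0,0,0.001,0],[0,0,0.001,0]]}}

```text
time: 6.3
eef_pos: [0.431, -0.0037, 0.0947]
eef_rot: [3.141, 0.006, -0.482]
wrist_force: [-2.7, 0.4, 6.5]
finger_gap: 0.686
```

Contact at z 0.0947, as predicted. Releasing.

Request:
{"fn": "send_rows", "kwargs": {"increments": [[0,0,-0.0003,0],[0,0,-0.0003,0],[0,0,-0.0003,0],[0,0,-0.0003,0],[0,0,-0.0003,0]], "gripper": 0.6}}

```text
time: 6.72
eef_pos: [0.431, -0.0037, 0.0949]
eef_rot: [3.141, 0.007, -0.482]
wrist_force: [-0.7, -0.0, 0.5]
finger_gap: 0.8
```

Request:
{"fn": "send_rows", "kwargs": {"increments": [[0,0,0,0],[0,0,0,0],[0,0,0,0],[0,0,0,0],[0,0,0,0]], "gripper": 1}}

```text
time: 7.13
eef_pos: [0.4309, -0.0037, 0.0949]
eef_rot: [3.141, 0.007, -0.482]
wrist_force: [-1.3, -0.1, 0.3]
finger_gap: 0.998
```

```bash
python3 d.py .430 -.0036 .2 -.478
python3 - <<'E'
from h import *
cv2.imwrite("pics/a4.png",cv2.resize(capture("side")[130:260,260:400],None,fx=4,fy=4,interpolation=2)[:,:,::-1])
E
```

```text
shift [-0.0016  0.0004 -0.1051] turn -0.004 q [-0.13 -0.19  2.1   0.    1.24  1.92] F [-1.3  -0.07  0.28] gap 0.998 t 7.1333 pos [ 0.4309 -0.0037  0.0949] [ 3.141  0.007 -0.482]
```

View pics/a4.png

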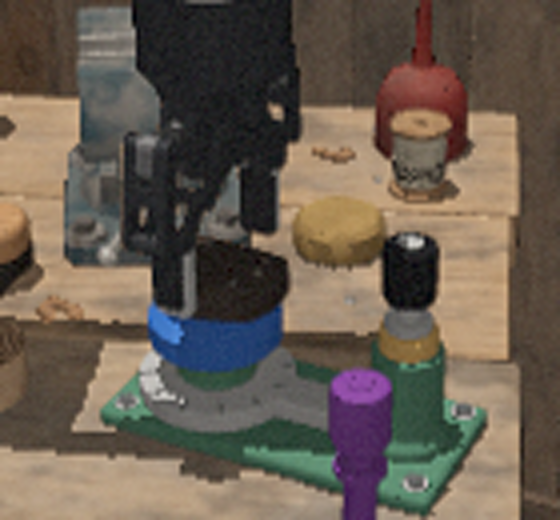

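The heel sits on the pad, with its right edge at column 288 against 283 for the pad. Rising straight up, then checking with both cameras.

Request:
{"fn": "send_rows", "kwargs": {"increments": [[0,0,-0.01,0],[0,0,-0.02,0],[0,0,-0.04,0],[0,0,-0.07,0],[0,0,-0.105,0]]}}

```text
time: 7.6
eef_pos: [0.4305, -0.0039, 0.2007]
eef_rot: [3.14, 0.009, -0.482]
wrist_force: [1.6, -0.2, 0.3]
finger_gap: 0.997
```

Request:
{"fn": "send_rows", "kwargs": {"increments": [[0,0.02,-0.01,0],[0,0.05,-0.02,0],[0,0.09,-0.02,0],[0,0.13,-0.02,0],[0,0.15,-0.02,0]]}}

```text
time: 8.02
eef_pos: [0.3598, -0.1395, 0.2227]
eef_rot: [3.139, 0.006, -0.482]
wrist_force: [0.7, 0.5, -0.3]
finger_gap: 1.001
```

```bash
python3 d.py .430 -.0036 .2 -.478
python3 - <<'E'
from h import *
a=capture("top")[160:270,270:390];b=capture("side")[160:270,280:400]
cv2.imwrite("pics/a5.png",cv2.resize(np.hstack([a,b]),None,fx=3.3,fy=3.3,interpolation=2)[:,:,::-1])
E
```

```text
shift [-0.0008 -0.153   0.0223] turn -0.004 q [-0.5  -0.47  2.07 -0.    1.54  1.55] F [ 0.68  0.51 -0.32] gap 1.001 t 8.0167 pos [ 0.3598 -0.1395  0.2227] [ 3.139  0.006 -0.482]
```

View pics/a5.png

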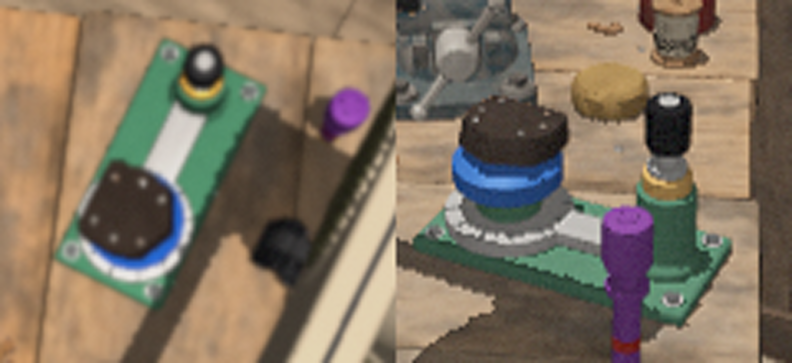

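Run:
```python
from h import *
T=capture("top");S=capture("side")
out={}
for n,I,b in(("top",T,(285,200,330,250)),("side",S,(292,182,338,215))):
    g=cv2.cvtColor(I,cv2.COLOR_RGB2HSV);m=((g[...,2]<85)&~((g[...,0]>95)&(g[...,0]<130)&(g[...,1]>150))).astype(np.uint8)
    m=cv2.morphologyEx(m,cv2.MORPH_CLOSE,np.ones((3,3),np.uint8))
    m,s,c=blob(m,b)
    ct=max(cv2.findContours(m,0,2)[0],key=cv2.contourArea)
    P=np.array([onz(n,*q[0],.09)[:2] for q in ct],np.float32)
    print(n,s,c,onz(n,*c,.09)[:2],onz(n,*c,.083)[:2],cv2.minEnclosingCircle(P),cv2.minAreaRect(P))
print("dome crown expected px",proj("top",np.array([.4283,-.0027,.09])),proj("side",np.array([.4283,-.0027,.08])))
for n in("top","side"):
  print(n,[proj(n,np.array([.4283+dx,-.0027+dy,.09])).round(1) for dx,dy in((.033,0),(-.033,0),(0,.033),(0,-.033))])
# pin lateral check
```

```text
top [294 209  28  29 589] [308.32088285 223.86247878] [0.43022224 0.00137752] [0.43093631 0.00152544] ((0.43172383308410645, 0.0031637984793633223), 0.03426516428589821) ((0.42899090051651, -0.0009948760271072388), (0.05840525031089783, 0.05981160327792168), 61.31938171386719)
side [292 188  40  23 600] [313.64166667 199.07      ] [ 0.43030341 -0.01817448] [ 0.42991054 -0.00636198] ((0.4240763485431671, -0.016025371849536896), 0.04980059340596199) ((0.43233776092529297, -0.015191543847322464), (0.07181844115257263, 0.09364717453718185), 26.00945472717285)
dome crown expected px [310.13661453 224.6691517 ] [312.94650776 199.42595399]
top [array([309.9, 210.2]), array([310.4, 239.3]), array([295.6, 225. ]), array([324.7, 224.4])]
side [array([328.6, 194.9]), array([297. , 195.7]), array([313. , 187.6]), array([312.5, 203.5])]
```

The heel is balanced within about 3 mm of the crown and untouched. Moving over to the pin.

```bash
python3 d.py .526 -.053 .19 -.478
```

```text
shift [ 0.1068 -0.1513  0.0311] turn -0.006 q [-0.5  -0.46  2.07 -0.    1.54  1.56] F [ 0.3   0.47 -0.03] gap 0.999 t 8.2167 pos [ 0.3613 -0.1373  0.222 ] [ 3.141  0.007 -0.484]
```

Request:
{"fn": "send_rows", "kwargs": {"increments": [[0.022,-0.03,0,-0.006],[0.044,-0.06,0,-0.006],[0.066,-0.09,0,-0.006],[0.086,-0.12,0,-0.006],[0.106,-0.15,0.01,-0.006]], "gripper": 0.25}}

```text
time: 8.63
eef_pos: [0.528, -0.0514, 0.2135]
eef_rot: [-3.141, 0.003, -0.476]
wrist_force: [1.1, -0.8, 0.3]
finger_gap: 0.627
```

Request:
{"fn": "send_rows", "kwargs": {"increments": [[0,0,0,0],[0,0,0,0],[0,0,0,0]]}}

```text
time: 8.88
eef_pos: [0.5279, -0.0503, 0.2136]
eef_rot: [-3.141, 0.004, -0.474]
wrist_force: [-0.0, -0.1, 0.1]
finger_gap: 0.628
```

```bash
python3 d.py .526 -.053 .118 -.478
```

```text
shift [-0.      0.0033  0.0956] turn 0.004 q [-0.19 -0.03  1.73  0.    1.45  1.85] F [-0.04 -0.11  0.08] gap 0.628 t 8.8833 pos [ 0.5279 -0.0503  0.2136] [-3.141  0.004 -0.474]
```

Request:
{"fn": "send_rows", "kwargs": {"increments": [[0,0.002,0.01,0.004],[0,0.0033,0.025,0.004],[0,0.0033,0.035,0.004],[0,0.0033,0.04,0.004],[0,0.0033,0.04,0.004]]}}

```text
time: 9.3
eef_pos: [0.5248, -0.0534, 0.1722]
eef_rot: [3.141, 0.006, -0.479]
wrist_force: [0.8, -0.6, -0.3]
finger_gap: 0.626
```

```bash
python3 d.py .526 -.053 .118 -.478
python3 - <<'E'
from h import *
a=capture("top")[140:230,290:390];b=capture("side")[130:250,290:410]
cv2.imwrite("pics/a6.png",np.hstack([cv2.resize(a,(400,400),interpolation=2),cv2.resize(b,(400,400),interpolation=2)])[:,:,::-1])
E
```

```text
shift [ 0.0012 -0.0009  0.0542] turn -0.001 q [-0.2  -0.01  1.78  0.    1.37  1.85] F [ 0.75 -0.61 -0.33] gap 0.626 t 9.3 pos [ 0.5248 -0.0534  0.1722] [ 3.141  0.006 -0.479]
```

View pics/a6.png

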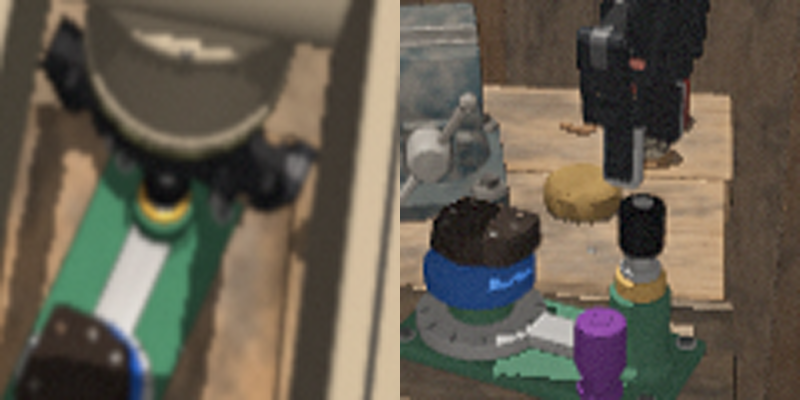

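The fingers straddle the knob line and the heel is still in place. Descending onto the knob.

Request:
{"fn": "send_rows", "kwargs": {"increments": [[0.001,-0.001,0.012,0],[0.0012,-0.001,0.025,0],[0.0012,-0.001,0.04,0],[0.0012,-0.001,0.054,0],[0.0012,-0.001,0.054,0]]}}

```text
time: 9.82
eef_pos: [0.5249, -0.0524, 0.1156]
eef_rot: [3.14, 0.01, -0.478]
wrist_force: [-1.3, -0.9, 0.1]
finger_gap: 0.624
```

```bash
python3 d.py .526 -.053 .118 -.478
```

```text
shift [ 0.0012 -0.     -0.0024] turn -0.0 q [-0.2   0.06  1.83  0.    1.27  1.85] F [-1.25 -0.93  0.09] gap 0.624 t 9.8167 pos [ 0.5249 -0.0524  0.1156] [ 3.14   0.01  -0.478]
```

Request:
{"fn": "send_rows", "kwargs": {"increments": [[0.001,0,-0.002,0],[0.001,0,-0.002,0],[0.001,0,-0.002,0],[0.001,0,-0.002,0]], "gripper": -0.2, "squeeze": 20}}

```text
time: 10.15
eef_pos: [0.5265, -0.0531, 0.1185]
eef_rot: [3.141, 0.008, -0.478]
wrist_force: [0.5, 0.8, -0.8]
finger_gap: 0.401
```

Request:
{"fn": "send_rows", "kwargs": {"increments": [[0,0,0,0],[0,0,0,0],[0,0,0,0]], "gripper": -0.38}}

```text
time: 10.4
eef_pos: [0.5267, -0.0531, 0.1189]
eef_rot: [3.141, 0.007, -0.478]
wrist_force: [-0.1, 0.2, 1.5]
finger_gap: 0.321
```

Request:
{"fn": "send_rows", "kwargs": {"increments": [[0,0,0,0],[0,0,0,0],[0,0,0,0]], "gripper": -0.6}}

```text
time: 10.65
eef_pos: [0.5267, -0.0531, 0.1189]
eef_rot: [3.141, 0.007, -0.478]
wrist_force: [-0.2, 0.4, -0.9]
finger_gap: 0.319
```

Gap is 27 mm, the knob is held and side forces are near zero. Drawing the pin up gently.

Request:
{"fn": "send_rows", "kwargs": {"increments": [[0,0,0,0],[0,0,0,0],[0,0,-0.002,0],[0,0,-0.004,0],[0,0,-0.006,0]], "gripper": -1, "squeeze": 35}}

```text
time: 11.07
eef_pos: [0.5267, -0.0531, 0.125]
eef_rot: [3.141, 0.008, -0.478]
wrist_force: [0.2, 0.5, -0.7]
finger_gap: 0.316
```

Request:
{"fn": "send_rows", "kwargs": {"increments": [[0,0,-0.003,0],[0,0,-0.006,0],[0,0,-0.009,0],[0,0,-0.012,0],[0,0,-0.013,0]]}}

```text
time: 11.48
eef_pos: [0.5271, -0.0532, 0.1388]
eef_rot: [3.141, 0.007, -0.478]
wrist_force: [0.6, 0.8, -2.1]
finger_gap: 0.315
```

```bash
python3 d.py .5267 -.0531 .163 -.478
```

```text
shift [-0.0006  0.0001 -0.0242] turn -0.0 q [-0.2   0.03  1.81  0.    1.31  1.85] F [ 0.59  0.77 -2.11] gap 0.315 t 11.4833 pos [ 0.5271 -0.0532  0.1388] [ 3.141  0.007 -0.478]
```

Request:
{"fn": "send_rows", "kwargs": {"increments": [[-0.0004,0,-0.003,0],[-0.0006,0,-0.006,0],[-0.0006,0,-0.009,0],[-0.0006,0,-0.012,0],[-0.0006,0,-0.014,0]]}}

```text
time: 11.9
eef_pos: [0.5269, -0.053, 0.1533]
eef_rot: [3.141, 0.006, -0.478]
wrist_force: [0.4, 0.1, -1.0]
finger_gap: 0.315
```

Request:
{"fn": "send_rows", "kwargs": {"increments": [[0,0,-0.003,0],[0,0,-0.006,0],[0,0,-0.009,0],[0,0,-0.0105,0],[0,0,-0.0105,0]]}}

```text
time: 12.32
eef_pos: [0.5271, -0.0531, 0.1644]
eef_rot: [3.141, 0.006, -0.478]
wrist_force: [-0.3, -0.1, -1.7]
finger_gap: 0.316
```

Request:
{"fn": "send_rows", "kwargs": {"increments": [[0,0,0,0],[0,0,0,0],[0,0,0,0]]}}

```text
time: 12.57
eef_pos: [0.527, -0.0531, 0.1642]
eef_rot: [3.141, 0.006, -0.478]
wrist_force: [-0.7, 0.2, -1.4]
finger_gap: 0.318
```

```bash
python3 d.py .5267 -.0531 .165 -.478
python3 - <<'E'
from h import *
b=capture("side")[130:250,290:410]
cv2.imwrite("pics/a7.png",cv2.resize(b,None,fx=5,fy=5,interpolation=2)[:,:,::-1])
E
```

```text
shift [-0.0003  0.0002 -0.0008] turn -0.0 q [-0.2   0.01  1.78  0.    1.36  1.85] F [-0.72  0.15 -1.41] gap 0.318 t 12.5667 pos [ 0.527  -0.0531  0.1642] [ 3.141  0.006 -0.478]
```

View pics/a7.png

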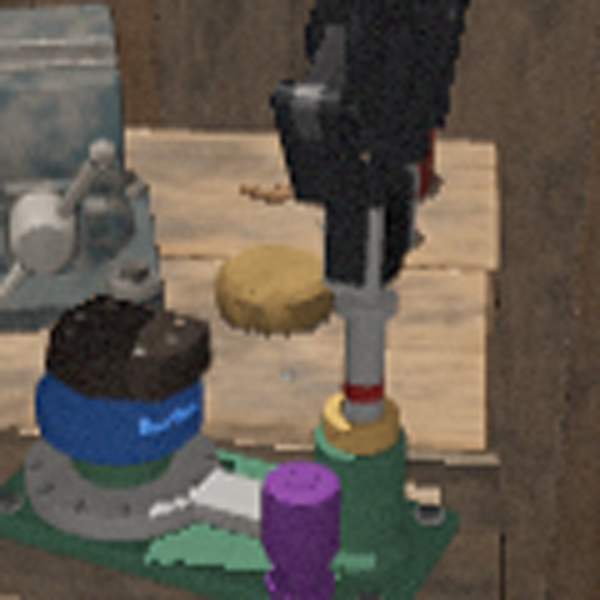

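The red ring is fully out, with bare shaft between it and the bush. No yellow shows, the pin is upright, and the heel is still on the dome. Handing in.

```bash
python3 -c "
from cell import *
s=state();print(s['time'],abs(s['joint_velocities']).max(),s['eef_pos'],s['wrist_force']);print(close_job())"
```

```text
12.6167 0.002258739454650949 [ 0.52703765 -0.05306456  0.16418284] [ 0.15446983  0.49450032 -1.65263788]
the job is handed in; nothing more can be done
None
```

I finished the job and handed it in at 12.6 s of the 51 s allowed; no verdict was reported.

- **Heel block:** I gripped it from back edge to nose, lowered it to light contact (about 6.5 N) on the dome and let go. Right after release, the top camera put its centre within about 3 mm of the crown. The side camera agreed in x but read about 4 mm different in y. I took no new measurement at the end, but the last picture shows it still on the dome and untouched.
- **Drop pin:** I took the knob at 20 N, raised the grip to 35 N and drew the pin straight up about 45 mm, reckoned from how far the arm moved. Side forces on the wrist stayed under about 1 N throughout. The last picture shows the red ring fully out with bare steel below it, no yellow showing and the pin upright.
- **At hand-in:** the arm was still and the grip closed on the knob. The wrist force was about 1.7 N downward, which fits the pin's weight.
- **Bystanders:** the arm never went near the wax cake, which stands in its place in the last picture. The spool was outside that picture, so I did not recheck it at the end. It showed no movement in the last view that included it, after the heel was lifted.

No check failed. The heel block measured 5–6 mm smaller than stated in the images, and the jaws also read about 58 mm on it instead of 63 mm. I put the image difference down to blur.

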